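# Load a gear into the parts washer

### The job

Set the dirty gear with the long sleeve onto the post of the wash tray. Then push the tray in through the washer's hanging flap until it has snapped over the catch inside and comes up firmly, without ramming, against its end stop, and leave it there with the flap fallen shut behind it. Leave the other parts on the bench where they are.

Things in the scene. Friction and masses are not known exactly. Their poses are not given: they have to be found in the camera images.
- gear: the gear to wash: dark steel, 65 mm across the teeth, 14 mm thick, with a plain sleeve 32 mm in diameter standing 26 mm above its upper face (40 mm high in all), an easy grip, and an 18 mm bore right through; 350 g, 20 percent more or less. Lies flat, sleeve up. Origin: centre of its underside, z up the bore.
- tray: steel wash tray, loose on the washer's deck between 14 mm high rails (1.5 mm play each side): a pan 120 (x) by 106 mm (y), walls 16 mm, floor 4 mm. Origin: centre of the pan's underside; x points into the washer, z up. About 0.6 kg, 20 percent more or less; friction 0.5 to 0.7 (some 4 to 7 N to slide it with the gear). It starts wholly outside and has to go 220 to 280 mm forward.
- tray_post (a point): centre of the tapered top of the brass post, 14 mm in diameter, that stands at the centre of the tray's pan and reaches 32 mm above the pan's floor. A gear seated on it has its origin 32 mm below this point.
- tray_grip (a point): top centre of the tray's upright black grip plate, 205 mm behind the tray's origin: 12 mm thick along the lane, 44 mm wide, 70 mm high (down to deck level), rigid on a flat drawbar (20 by 6 mm) behind the pan. Push or hold it to move the tray; the drawbar passes under the shut flap and the grip stays outside, 85 mm or more from the doorway.
- striker: striker tongue fixed to the tray's front (same origin and axes), 24 mm wide, x = 60 to 104 mm: from its tip a ramp climbs to a ridge 15 mm high (x = 84 to 87), behind it a notch 10 mm high (x = 62 to 78). In the chamber a sprung roller, pressing down with 3 to 5 N, has to ride over the ridge and snap into the notch, which takes 5 to 8 N on top of the tray's friction (13 to 15 N in all at most).
- washer: bench-top spray washer, fixed: a deck with guide rails leading into a chamber with clear sides and cover, blue pump box at the far end. Origin: on the bench, on the lane's centre line, under the doorway; x points along the lane into the chamber, z up. Deck top at z = 30 mm, from x = -330 mm; chamber x = 0 to 260 mm, 170 mm wide, 149 mm high.
- doorway (a point): middle of the flap's hinge line, 125 mm above the bench, 4 mm inside the doorway (115 mm wide). Inside, the roller and a rubber-faced end stop (3.5 N per mm, solid after 4 mm), met 2 mm after the snap, are clamped together anywhere in a 25 mm range, unmeasured: home is the tray's origin at the washer's x = 88 to 119 mm, found by feel. Firm is 8 N, ramming over 24 N on the striker.
- flap (a joint): angle of the steel splash flap, rad: 0 hanging shut, growing as its lower edge swings into the chamber (never outwards; stop at 1.45). Hinged along its top edge; 106 mm wide, lower edge 12 mm above the deck, 180 g. It rides over tray and gear (it drops from the gear onto the pan's rear wall with a knock) and falls shut by its weight once the pan's rear edge is some 24 mm inside.
- plain_gear: bystander: a flat gear of the same size, 65 mm by 14 mm, without a sleeve. Origin: centre of its underside.
- bearing: bystander: a bright ball bearing, 62 mm across, 18 mm thick. Origin: centre of its underside.
- piston: bystander: an aluminium piston standing upright, 52 mm across, 50 mm high. Origin: centre of its underside.
- conrod: bystander: a connecting rod lying flat, 138 mm long, 16 mm thick. Origin: middle, underside.
- clutch_hub: bystander: a cast clutch hub, 90 mm across, 42 mm high. Origin: centre of its underside.
- wrench: bystander: a steel wrench, 160 mm long. Origin: underside.
- socket: bystander: a steel socket standing upright, 26 mm across, 38 mm high. Origin: centre of its underside.
Mind the look-alikes: they are no part of the job. What is shaped like the gear but orange is not meant.

How it is judged:
On the way, in this order (a step that is already met when the one before it is completed fails the run):
1. the gear is seated flat on the tray's post and let go, the tray still outside (horizontal distance between gear and tray below 0.005 m and z of gear in the frame of tray below 0.0065 m and angle between gear's own z axis and vertical below 0.08 rad and contact force between the fingers and gear below 0.1 N and x of tray in the frame of washer below -0.06 m), for 0.2 s.
2. the tray, gear on its post, is pushed through the flap, over the catch and firmly against its end stop (contact force between striker and anything else above 7.5 N and x of tray in the frame of washer above 0.083 m and horizontal distance between gear and tray below 0.006 m), for 0.1 s.
At the end, for the whole second after the job is handed in: The tray rests home in the washer, its origin 83 mm or more inside, the catch pressing on the striker (over 1.5 N); the gear sits flat on the post (within 5 mm of its axis, raised under 2.5 mm, tilt under 0.08 rad); the flap hangs shut (under 0.08 rad) (contact force between striker and anything else above 1.5 N and value of joint flap below 0.08 rad and x of tray in the frame of washer above 0.083 m and horizontal distance between gear and tray below 0.005 m and z of gear in the frame of tray below 0.0065 m and angle between gear's own z axis and vertical below 0.08 rad and linear speed of each of tray, gear below 0.01 m/s); the robot touches nothing.
It fails at once if the tray is rammed: more than 24 N on the striker tongue (contact force between striker and anything else above 24 N).
It fails at once if another part on the bench is moved by more than 15 mm (distance of any of plain_gear, bearing, piston, conrod, clutch_hub, wrench, socket from where it was at the start of the episode above 0.015 m).
It also fails if it takes over 67 s, if anything falls off the work surface, if the arm or the gripper's body presses on something with over 40 N, if the wrist force passes 120 N, or if a joint passes its speed limit or range.

### The arm

A 6-joint arm with a two-finger parallel gripper is mounted at the origin on the work surface. World frame = base frame: x ahead of the robot, y to its left, z up, the work surface at z = 0. Lengths are in m, angles in rad, forces in N, time in s.
With the tool pointing down it reaches from about 0.225 to 0.875 m from the base axis. Payload 3.4 kg.
Tool frame: the origin (TCP) lies between the finger pads; the fingertips stand 19 mm ahead of it and the grasp point (between the pads) is the TCP; z points along the fingers, y is the line along which they close (so a half turn about z gives the same grasp; the last joint's range is limited). The gripper opens to 85 mm and grips with 20 to 120 N. Pads are 22 mm wide; open, the fingers measure 114 mm over their backs; the gripper's body (76 mm by 85 mm) begins 54 mm behind the grasp point. The pads swing forward as they close: fully open they stand 13 mm farther back than shut.
Start: joints at [-1.4, 0.276, 1.505, -0, 1.361, -0.121], TCP at [0.165, -0.551, 0.25] pointing down, gripper open.
Joint ranges: [-2.89, 2.89], [-0.75, 2.08], [0.22, 2.7], [-1.18, 4.32], [0.11, 2.71], [-2.7, 2.7]. Speed limits (rad/s): [2.57, 2.57, 3.14, 3.14, 3.14, 3.14].

### API

Orientations are given as a unit quaternion [w, x, y, z].
In Python, from rig import get_state, imaging, ticket gives the robot as it stands. The module is installed in compiled form; this text tells all that it offers.
- The arm moves only by the shell command python3 -m inch 'ROWS' [FORCE]. ROWS is JSON, a list of rows, each an object with "claw": the opening, from -1 (shut) to 1 (fully open); "travel": the shift along the world's x, y, z in units of 200 mm (1.0 is 200 mm), a list of three; "turn": the turn about the world's z in units of 180 degrees (1.0 is 180 degrees). A call has 1 to 5 rows; each row is the pose to reach, as a shift and turn from the pose commanded when the call began, turning the shorter way round; what a row does not reach only later rows make up. A row lasts 1/10 s, in which the tool goes at most 50 mm and 8.59 degrees, less where a joint would pass 70% of its speed; a pose out of reach is approached as far as the arm can. A call with a number of a shift or a turn outside -1 to 1 is refused whole. A call with a gripper value outside its range is refused whole. The fingers move at their own pace and stop on an object; FORCE is the grip in N (left out, the last holds). Time passes only in rows, so rows that repeat a pose let the fingers close. It gives the time, the measured TCP pose, the force, the opening and the grip force at its end, in the units of the state.
- get_state(): the state, without advancing time (a new reading comes with each control period).
- imaging.get_image(name): name is "scene" or "top"; returns the picture (400x640x3 uint8, red, green, blue); there is no depth.
- imaging.camera_params(name): a dict with "camera_matrix" (3x3 intrinsics, pixels), "cam_to_world" (4x4, takes a point from camera to world coordinates). Camera axes: x right, y down, z forward; pixel columns grow to the right and rows downward; lengths in m; the calibration is good to about 2 mm. A picture is of the moment at which its call begins. camera_params takes no time and is no camera call.
- ticket.sign_off(): hands the job in; it is judged then, once.
The state is a dict: "clock": time; "qpos": joint angles; "qd": joint speeds; "effort": joint torques, N m; "position": TCP position; "ee_rot": TCP orientation; "contact_force": force on the tool from outside, world axes, zero at the start; "moment": the same for the moment, N m; "width": finger opening in m; "gripper_force": force on a finger pad.
Only numpy, scipy, OpenCV 4.12 (cv2) and the standard library are available. Lean on these libraries where they do the work, as an engineer would, in place of code of your own. Each camera call takes 0.05 s, during which the arm holds its last target. There are 200 camera calls.

## Working session

There is one attempt and no reset: what is moved stays moved. The work goes in short steps, Python scripts to look and compute and a shell command to move; the robot and the scene stay as the last step left them, time stands still between calls to the robot, and variables do not carry over. Pictures are saved under pics/ and viewed, at most 10 in all, crops included, and the job is handed in when it is done.

```bash
mkdir -p pics; cat > h.py <<'E'
import numpy as np, cv2
from rig import get_state, imaging, ticket
def snap(n,f):
    im=imaging.get_image(n); cv2.imwrite('pics/'+f,im[:,:,::-1]); return im
def ray(n,u,v,z):
    p=imaging.camera_params(n); K=np.array(p['camera_matrix']);T=np.array(p['cam_to_world'])
    d=T[:3,:3]@np.linalg.inv(K)@[u,v,1]; o=T[:3,3]; return o+d*(z-o[2])/d[2]
def proj(n,P):
    p=imaging.camera_params(n); K=np.array(p['camera_matrix']);T=np.linalg.inv(np.array(p['cam_to_world']))
    c=K@(T[:3,:3]@np.array(P)+T[:3,3]); return c[:2]/c[2]
E
python3 - <<'E'
from h import *
snap('top','t0.png');snap('scene','s0.png')
for n in('top','scene'):
    p=imaging.camera_params(n);print(n,np.round(p['camera_matrix'],1).tolist(),np.round(p['cam_to_world'],3).tolist())
print(get_state())
E
```

```text
top [[498.2, 0.0, 317.7], [0.0, 498.2, 205.0], [0.0, 0.0, 1.0]] [[0.004, -0.995, 0.102, 0.311], [-1.0, -0.006, -0.019, -0.051], [0.02, -0.101, -0.995, 1.474], [0.0, 0.0, 0.0, 1.0]]
scene [[488.0, 0.0, 331.3], [0.0, 488.0, 200.8], [0.0, 0.0, 1.0]] [[0.83, 0.302, -0.469, 1.017], [0.558, -0.456, 0.693, -0.866], [-0.004, -0.837, -0.547, 0.759], [0.0, 0.0, 0.0, 1.0]]
{'clock': 0.1, 'qpos': array([-1.39998902e+00,  2.76513865e-01,  1.50602386e+00,  6.98337408e-06,
        1.36070638e+00, -1.21005927e-01]), 'qd': array([-1.93409838e-06, -5.46651901e-05, -4.46460596e-03, -2.85489448e-04,
       -9.82850750e-04, -7.70812882e-04]), 'effort': array([ 1.09885212e-03, -4.17701948e+01, -2.46404511e+01, -1.20825789e-04,
        5.76004823e-03,  1.40535971e-05]), 'position': array([ 0.16533786, -0.55024474,  0.24952949]), 'ee_rot': array([-8.25553813e-04,  9.89374269e-01,  1.45388701e-01, -1.71457416e-05]), 'contact_force': array([-0.09029969, -0.14378688,  0.56047603]), 'moment': array([ 0.00481442,  0.02334438, -0.01086922]), 'gripper_force': 0.0, 'width': 0.08592910977026212}
```

View pics/t0.png

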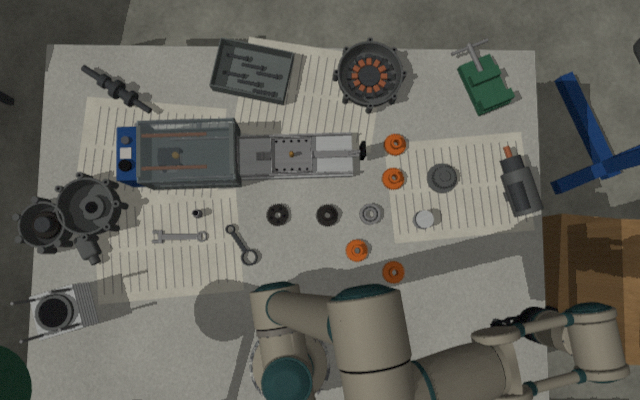

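View pics/s0.png

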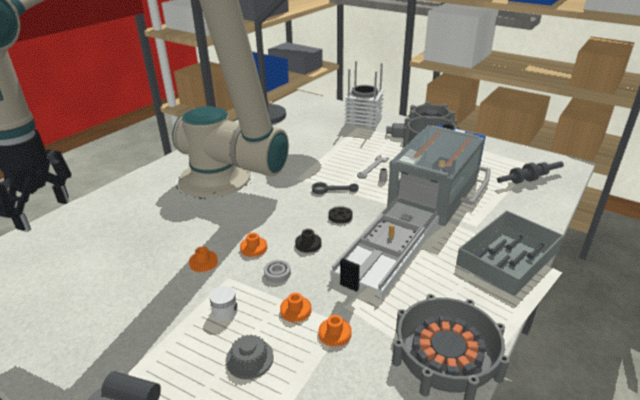

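The top view shows the tray at about (293,155), its grip at (362,150), the washer to the left, and dark gears at (278,214) and (327,215). In the scene view the sleeved dark gear is at (308,240) and the plain one at (340,214). Next I'll zoom in and measure.

```bash
python3 - <<'E'
from h import *
a=cv2.imread('pics/t0.png');b=cv2.imread('pics/s0.png')
def up(i,x0,y0,w,h,k):return cv2.resize(i[y0:y0+h,x0:x0+w],None,fx=k,fy=k,interpolation=cv2.INTER_CUBIC)
cv2.imwrite('pics/c1.png',up(a,220,110,160,120,5)); cv2.imwrite('pics/c2.png',up(b,280,180,160,120,5))
for n,i,box in(('top',a,(260,120,120,70)),('scene',b,(380,215,25,35))):
    x,y,w,h=box;hs=cv2.cvtColor(i[y:y+h,x:x+w],cv2.COLOR_BGR2HSV)
    m=cv2.inRange(hs,(8,110,80),(30,255,255));q=np.argwhere(m)
    print(n,len(q),q.mean(0)[::-1]+[x,y],q.min(0)[::-1]+[x,y],q.max(0)[::-1]+[x,y])
# gears in top: dark
for x,y in((262,198),(311,199)):
    g=cv2.cvtColor(a[y:y+34,x:x+34],cv2.COLOR_BGR2GRAY);m=(g<50).astype('uint8');q=np.argwhere(m)
    print('gear',len(q),q.mean(0)[::-1]+[x,y],q.min(0)[::-1]+[x,y],q.max(0)[::-1]+[x,y])
for p in((278,214),(327,215)):
    P=ray('top',*p,0.01);print(P,proj('scene',P))
E
```

```text
top 14 [290.57142857 153.57142857] [289 152] [292 156]
scene 48 [391.1875     230.83333333] [389 225] [393 237]
gear 298 [277.30201342 214.54697987] [268 204] [287 224]
gear 306 [326.93464052 215.03921569] [317 205] [337 225]
[0.4334016  0.03797237 0.01      ] [340.11910267 214.73668723]
[ 0.43127612 -0.10633857  0.01      ] [307.69994202 242.15524748]
```

View pics/c1.png

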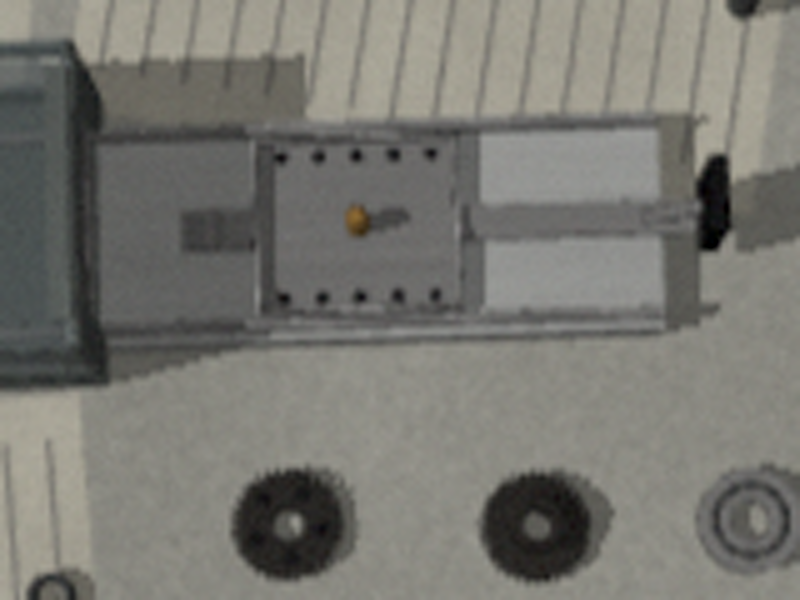

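View pics/c2.png

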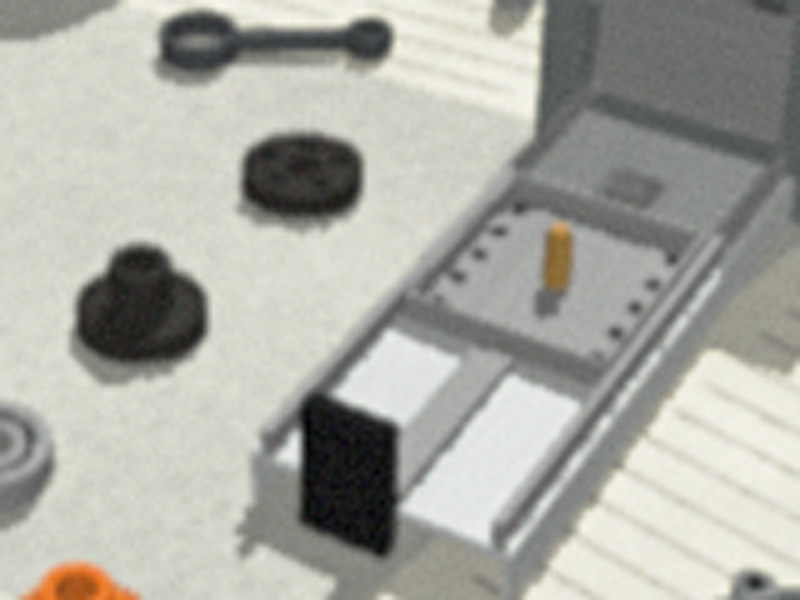

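The crops confirm the sleeved gear at top (327,215) with its bore at (327.4,215). The post top is at top (291,153) and scene (391.4,225). The grip is at top (362.5,150). The flat gear at (278,214) is the look-alike.

```bash
python3 - <<'E'
from h import *
def c1(x,y):return 220+(x+.5)/5-.5,110+(y+.5)/5-.5
def c2(x,y):return 280+(x+.5)/5-.5,180+(y+.5)/5-.5
def tri(a,b):
    M=[]
    for n,(u,v) in(('top',a),('scene',b)):
        p=imaging.camera_params(n);P=np.array(p['camera_matrix'])@np.linalg.inv(np.array(p['cam_to_world']))[:3]
        M+=[u*P[2]-P[0],v*P[2]-P[1]]
    X=np.linalg.svd(np.array(M))[2][-1];return X[:3]/X[3]
r=lambda *a:np.round(a[0],4)
print('post top ray',r(ray('top',*c1(357,218),.066)),'scene',r(ray('scene',*c2(559,225),.066)),'tri',r(tri(c1(357,218),c2(559,227))))
print('gear outline',r(ray('top',*c1(537,526),.014)),'bore',r(ray('top',*c1(537,525),.04)),'scene sleeve top',r(ray('scene',*c2(140,257),.04)),'scene base', r(ray('scene',*c2(142,312),.014)))
print('grip: scene top L,R',r(ray('scene',*c2(307,396),.1)),r(ray('scene',*c2(397,428),.1)))
print('grip top',r(ray('top',*c1(713,200),.1)),r(ray('top',*c1(720,156),.1)),r(ray('top',*c1(716,246),.1)))
for n,p,q in(('upper',(250,127),(690,118)),('lower',(250,333),(660,325)),('drawbar',(480,223),(690,216)),('chamber bottom',(0,385),(100,382))):
    z=.044 if n!='drawbar' else .036
    a,b=ray('top',*c1(*p),z),ray('top',*c1(*q),z);d=a-b;print(n,r(a),r(b),np.degrees(np.arctan2(d[0],d[1])))
d=ray('scene',*c2(400,290),.05)-ray('scene',*c2(270,440),.05)
print(d)
E
```

```text
post top ray [ 6.039e-01 -5.000e-04  6.600e-02] scene [0.6028 0.0037 0.066 ] tri [ 6.041e-01 -2.000e-04  6.760e-02]
gear outline [ 0.4315 -0.1062  0.014 ] bore [ 0.43   -0.1052  0.04  ] scene sleeve top [ 0.4283 -0.1011  0.04  ] scene base [ 0.4347 -0.1095  0.014 ]
grip: scene top L,R [ 0.5928 -0.2046  0.1   ] [ 0.6346 -0.2012  0.1   ]
grip top [ 0.6087 -0.2014  0.1   ] [ 0.6339 -0.2055  0.1   ] [ 0.5825 -0.203   0.1   ]
upper [0.6619 0.0632 0.044 ] [ 0.6696 -0.1943  0.044 ] -1.7110172222991948
lower [0.5403 0.0616 0.044 ] [ 0.5467 -0.1763  0.044 ] -1.5499626502389805
drawbar [ 0.6077 -0.0715  0.036 ] [ 0.6129 -0.1949  0.036 ] -2.4075087646659026
chamber bottom [0.5089 0.2051 0.044 ] [0.511  0.1476 0.044 ] -2.1346865486403312
[-0.00826412  0.12388919  0.        ]
```

```bash
python3 -m inch '[{"claw":1,"travel":[0.66,1.0,0],"turn":-0.082},{"claw":1,"travel":[0.66,1.0,0],"turn":-0.082},{"claw":1,"travel":[0.66,1.0,0],"turn":-0.082},{"claw":1,"travel":[0.66,1.0,0],"turn":-0.082},{"claw":1,"travel":[0.66,1.0,0],"turn":-0.082}]' 30
python3 -m inch '[{"claw":1,"travel":[0.67,1.0,-0.2],"turn":0},{"claw":1,"travel":[0.67,1.0,-0.2],"turn":0},{"claw":1,"travel":[0.67,1.0,-0.2],"turn":0},{"claw":1,"travel":[0.67,1.0,-0.2],"turn":0},{"claw":1,"travel":[0.67,1.0,-0.2],"turn":0}]'
python3 -m inch '[{"claw":1,"travel":[0,0.225,-0.5],"turn":0},{"claw":1,"travel":[0,0.225,-0.5],"turn":0},{"claw":1,"travel":[0,0.225,-0.5],"turn":0},{"claw":1,"travel":[0,0.225,-0.5],"turn":0}]'
python3 -c "
from h import *
print(get_state()['ee_rot']);i=snap('scene','s1.png');cv2.imwrite('pics/c3.png',cv2.resize(i[160:290,240:400,::-1],None,fx=4,fy=4))"
```

```text
clock: 0.6
position: [0.2981, -0.348, 0.25]
ee_rot: [-0.001, 1.0, 0.017, 0.0]
contact_force: [0.8, 0.1, 1.0]
width: 0.0855
gripper_force: 0.0
clock: 1.1
position: [0.432, -0.1484, 0.2098]
ee_rot: [-0.0, 1.0, 0.017, -0.0]
contact_force: [-0.1, 0.1, 0.6]
width: 0.0856
gripper_force: 0.0
clock: 1.5
position: [0.4303, -0.105, 0.1092]
ee_rot: [-0.001, 1.0, 0.018, -0.002]
contact_force: [0.2, 0.5, 0.3]
width: 0.0855
gripper_force: 0.0
[-5.69633828e-04  9.99837810e-01  1.79033817e-02 -1.87010036e-03]
```

View pics/c3.png

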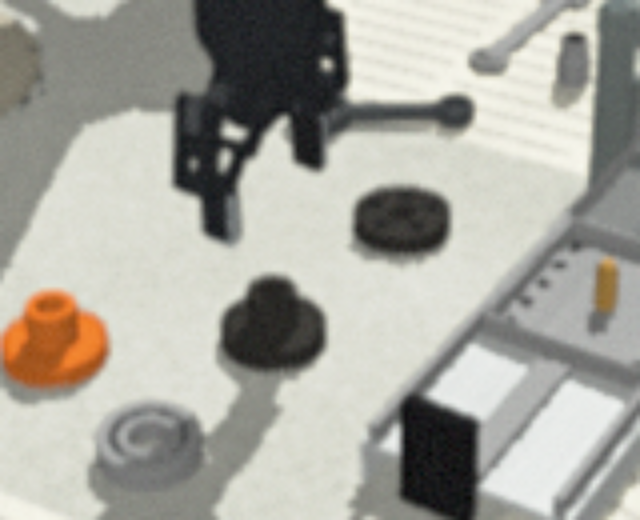

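The open gripper is centred over the sleeved gear at crop (273,320), with the fingers clear of the plain gear. Descending and gripping.

```bash
python3 -m inch '[{"claw":1,"travel":[0,0,-0.18],"turn":0},{"claw":1,"travel":[0,0,-0.36],"turn":0},{"claw":1,"travel":[0,0,-0.36],"turn":0},{"claw":-1,"travel":[0,0,-0.36],"turn":0},{"claw":-1,"travel":[0,0,-0.36],"turn":0}]' 40
python3 -m inch '[{"claw":-1,"travel":[0,0,0],"turn":0},{"claw":-1,"travel":[0,0,0],"turn":0},{"claw":-1,"travel":[0,0,0],"turn":0}]'
```

```text
clock: 2.05
position: [0.4335, -0.1072, 0.0405]
ee_rot: [0.001, 1.0, 0.017, 0.002]
contact_force: [0.2, -1.5, 0.6]
width: 0.0589
gripper_force: 0.0
clock: 2.35
position: [0.4326, -0.1062, 0.0401]
ee_rot: [0.001, 1.0, 0.017, 0.002]
contact_force: [-0.1, 0.3, 8.1]
width: 0.0307
gripper_force: 38.9
```

```bash
python3 -m inch '[{"claw":-1,"travel":[0,0,0.25],"turn":0},{"claw":-1,"travel":[0,0,0.5],"turn":0},{"claw":-1,"travel":[0,0,0.5],"turn":0}]'
python3 -m inch '[{"claw":-1,"travel":[0.25,0.15,0],"turn":0},{"claw":-1,"travel":[0.5,0.3,0],"turn":0},{"claw":-1,"travel":[0.7,0.43,0],"turn":0},{"claw":-1,"travel":[0.865,0.53,0],"turn":0},{"claw":-1,"travel":[0.865,0.53,0],"turn":0}]'
python3 -m inch '[{"claw":-1,"travel":[0,0,0],"turn":0},{"claw":-1,"travel":[0,0,0],"turn":0}]'
python3 -c "
from h import *
print(get_state()['position']);i=snap('scene','s2.png');j=snap('top','t2.png')
cv2.imwrite('pics/c4.png',np.hstack([cv2.resize(i[150:270,330:450,::-1],None,fx=5,fy=5,interpolation=2),cv2.resize(j[120:200,270:310,::-1],(200,400),interpolation=2)[:, :].repeat(1,0) if 0 else cv2.resize(j[110:210,272:305,::-1],(198,600),interpolation=2)]))"
```

```text
clock: 2.65
position: [0.4359, -0.1075, 0.1444]
ee_rot: [0.003, 1.0, 0.017, 0.007]
contact_force: [1.9, -1.1, -3.2]
width: 0.0305
gripper_force: 41.8
clock: 3.15
position: [0.6098, 0.0035, 0.1371]
ee_rot: [-0.001, 1.0, 0.019, 0.003]
contact_force: [-0.3, -0.5, -3.1]
width: 0.0308
gripper_force: 41.8
clock: 3.35
position: [0.6024, 0.0002, 0.137]
ee_rot: [0.0, 1.0, 0.017, -0.002]
contact_force: [-0.4, -0.7, -2.8]
width: 0.0307
gripper_force: 41.8
[6.02351728e-01 1.58297024e-04 1.36979334e-01]
```

View pics/c4.png

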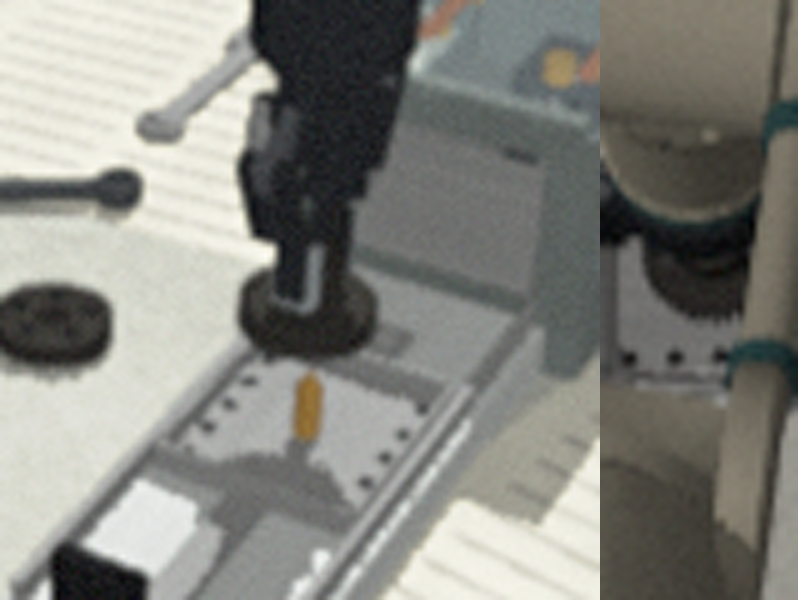

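The held gear spans crop x 240–377 (centre 308.5) and the post is at x 309, so they line up across the image. I'll check the depth direction against the gear's predicted outline.

```bash
python3 - <<'E'
from h import *
t=np.linspace(0,2*np.pi,181)
p=ray('scene',280+(559.5)/5-.5,180+227/5-.5,.066);print(p)
for z in(.096,.0985,.101):
    for dx,dy in((0,0),(.003,0),(0,.003)):
        q=np.array([proj('scene',[p[0]+dx+.0325*np.cos(a),p[1]+dy+.0325*np.sin(a),z+h]) for a in t for h in(0,.014)])
        print(z,dx,dy,np.round((q.min(0)-[330,150])*5+2,1),np.round((q.max(0)-[330,150])*5+2,1))
im=cv2.imread('pics/s2.png');g=im[150:270,330:450].max(2)
m=(g<75).astype('uint8')[45:75,45:80];m=cv2.resize(m*255,None,fx=1,fy=1)
for r in range(45,75,2):
    c=np.where(g[r,40:85]<75)[0]
    print(r*5+2,(c.min()+40)*5+2 if len(c) else None,(c.max()+40)*5+2 if len(c) else None)
E
```

```text
[0.60333937 0.0026574  0.066     ]
0.096 0 0 [244.3 263.1] [384.3 365.4]
0.096 0.003 0 [249.9 265. ] [390.1 367.5]
0.096 0 0.003 [247.4 260.3] [387.2 362.2]
0.0985 0 0 [244.6 258.8] [384.8 361. ]
0.0985 0.003 0 [250.1 260.7] [390.5 363.1]
0.0985 0 0.003 [247.7 256. ] [387.6 357.9]
0.101 0 0 [244.8 254.5] [385.2 356.6]
0.101 0.003 0 [250.4 256.3] [391.  358.7]Traceback (most recent call last):
  File "<stdin>", line 6, in <module>
  File "h.py", line 9, in proj
    p=imaging.camera_params(n); K=np.array(p['camera_matrix']);T=np.linalg.inv(np.array(p['cam_to_world']))
ValueError: time passes only in moves, steps and waits
```

```bash
python3 - <<'E'
import re
s=open('h.py').read()
s=s.replace("def snap","from functools import lru_cache\n@lru_cache\ndef cp(n): return imaging.camera_params(n)\ndef snap").replace("p=imaging.camera_params(n)","p=cp(n)")
open('h.py','w').write(s)
E
python3 - <<'E'
from h import *
for f,(x0,x1,y0,y1) in(('s2.png',(372,412,196,226)),('s0.png',(290,328,222,258))):
    g=cv2.imread('pics/'+f).max(2)
    print(f)
    for r in range(y0,y1,1):
        c=np.where(g[r,x0:x1]<72)[0]+x0
        if len(c):print(r,c.min(),c.max(),end=' | ')
    print()
t=np.linspace(0,2*np.pi,181)
def ext(x,y,z):
    q=np.array([proj('scene',[x+.0325*np.cos(a),y+.0325*np.sin(a),z+h]) for a in t for h in(0,.014)]);return np.round([*q.min(0),*q.max(0)],1)
print('bench pred',ext(.431,-.1055,0));
for z in(.0985,.101):print('held pred cmd',ext(.604,.0005,z))
P=[.604,-.0003,.066];print('post pred',proj('scene',P))
E
```

```text
s2.png
196 381 399 | 197 382 399 | 198 385 399 | 199 386 399 | 200 386 399 | 201 386 399 | 202 386 399 | 203 385 399 | 204 385 399 | 205 382 399 | 206 380 401 | 207 379 402 | 208 379 403 | 209 379 404 | 210 379 404 | 211 378 404 | 212 378 404 | 213 378 404 | 214 378 404 | 215 379 404 | 216 379 404 | 217 380 403 | 218 381 403 | 219 381 401 | 220 383 400 | 221 383 396 | 
s0.png
230 305 310 | 231 304 312 | 232 303 312 | 233 303 312 | 234 302 313 | 235 301 315 | 236 300 316 | 237 298 318 | 238 297 319 | 239 297 319 | 240 296 319 | 241 296 319 | 242 296 320 | 243 296 320 | 244 296 320 | 245 296 320 | 246 296 320 | 247 296 319 | 248 297 318 | 249 298 317 | 250 300 316 | 251 302 314 | 
bench pred [294.6 232.8 321.  253.4]
held pred cmd [378.3 201.9 406.4 222.3]
held pred cmd [378.4 201.  406.5 221.5]
post pred [391.06276827 225.59307529]
```

```bash
python3 - <<'E'
from h import *
from scipy.optimize import least_squares
im=cv2.imread('pics/t2.png');g=im.max(2)
pts=[]
for c in range(279,297):
    col=g[150:175,c].astype(int); r=np.where((col[:-1]<80)&(col[1:]>=80))[0]
    print(c,[int(x)+150 for x in r],end=' ')
print()
for r in range(150,166):print(r,g[r,274:300].tolist())
for z,v in((.066,153.3),(.0985,153.3),(.1055,153.3)):print(z,proj('top',[.604,-.0003,z]),proj('top',[.604+.0325,-.0003,z]),proj('top',[.604-.0325,-.0003,z]),proj('top',[.604,-.0003+.0325,z]))
E
```

```text
279 [155, 172] 280 [157, 172] 281 [158] 282 [159] 283 [160, 170] 284 [161, 170] 285 [161, 170] 286 [162] 287 [162] 288 [162] 289 [162] 290 [162] 291 [163, 170] 292 [162, 170, 173] 293 [163] 294 [161, 171] 295 [162, 170] 296 [157, 171] 
150 [22, 37, 68, 105, 89, 43, 25, 23, 17, 23, 22, 24, 14, 23, 20, 19, 17, 15, 11, 11, 19, 9, 17, 51, 111, 125]
151 [55, 83, 97, 108, 102, 49, 27, 26, 25, 18, 14, 14, 17, 19, 19, 20, 19, 13, 15, 17, 13, 15, 31, 81, 116, 123]
152 [70, 105, 114, 113, 104, 55, 31, 29, 36, 40, 24, 16, 19, 14, 17, 12, 16, 19, 25, 28, 23, 17, 31, 90, 116, 122]
153 [75, 108, 117, 112, 106, 50, 35, 42, 47, 48, 32, 19, 22, 22, 31, 30, 32, 32, 35, 28, 22, 14, 20, 100, 119, 125]
154 [75, 109, 111, 115, 113, 69, 38, 38, 42, 45, 42, 33, 26, 26, 34, 37, 36, 30, 29, 21, 16, 21, 25, 106, 121, 121]
155 [77, 106, 113, 113, 113, 74, 34, 39, 40, 37, 37, 42, 34, 26, 25, 19, 17, 18, 16, 21, 28, 31, 39, 108, 122, 122]
156 [74, 112, 116, 115, 117, 98, 46, 32, 38, 35, 35, 37, 35, 38, 31, 28, 24, 30, 29, 27, 38, 41, 52, 111, 125, 121]
157 [77, 108, 116, 117, 113, 116, 66, 31, 40, 37, 39, 40, 36,
[... 700 characters left out ...]
1, 110, 110, 113, 94, 84, 81, 82, 83, 64, 86, 73, 103, 90, 118, 121, 120, 118]
164 [75, 106, 109, 109, 107, 110, 110, 111, 113, 112, 110, 112, 111, 110, 98, 105, 106, 92, 107, 103, 113, 110, 119, 122, 123, 117]
165 [75, 104, 112, 109, 111, 111, 107, 109, 112, 112, 112, 111, 113, 111, 115, 113, 114, 112, 112, 112, 115, 111, 122, 116, 113, 108]
0.066 [290.92708898 153.1574421 ] [291.03533565 142.02907206] [290.81834094 164.33735567] [279.58012852 153.06566736]
0.0985 [290.53615473 150.78015772] [290.64782329 139.40039037] [290.42395695 162.21385603] [278.92623071 150.68519588]
0.1055 [290.44957263 150.25364906] [290.56200465 138.81824148] [290.3366051  161.74352351] [278.78140701 150.15797484]
```

The top view puts the gear about 2 mm short in x. I'll correct that and lower it carefully.

```bash
python3 -m inch '[{"claw":-1,"travel":[0.01,0,-0.07],"turn":0},{"claw":-1,"travel":[0.01,0,-0.14],"turn":0},{"claw":-1,"travel":[0.01,0,-0.14],"turn":0},{"claw":-1,"travel":[0.01,0,-0.14],"turn":0}]'
python3 -m inch '[{"claw":-1,"travel":[0,0,-0.01],"turn":0},{"claw":-1,"travel":[0,0,-0.02],"turn":0},{"claw":-1,"travel":[0,0,-0.03],"turn":0},{"claw":-1,"travel":[0,0,-0.03],"turn":0}]'
python3 -m inch '[{"claw":-1,"travel":[0,0,-0.01],"turn":0},{"claw":-1,"travel":[0,0,-0.02],"turn":0},{"claw":-1,"travel":[0,0,-0.02],"turn":0},{"claw":-1,"travel":[0,0,-0.02],"turn":0}]'
```

```text
clock: 3.85
position: [0.6057, -0.0001, 0.1098]
ee_rot: [-0.0, 1.0, 0.017, -0.001]
contact_force: [-0.2, -0.0, -3.2]
width: 0.0308
gripper_force: 41.8
clock: 4.25
position: [0.6063, 0.0003, 0.1042]
ee_rot: [0.0, 1.0, 0.017, -0.0]
contact_force: [0.0, 0.2, -4.2]
width: 0.0309
gripper_force: 41.8
clock: 4.65
position: [0.6064, 0.0003, 0.1002]
ee_rot: [0.0, 1.0, 0.017, -0.0]
contact_force: [-0.1, 0.2, -3.9]
width: 0.0305
gripper_force: 41.8
```

```bash
python3 -m inch '[{"claw":-1,"travel":[0,0,-0.01],"turn":0},{"claw":-1,"travel":[0,0,-0.02],"turn":0},{"claw":-1,"travel":[0,0,-0.03],"turn":0},{"claw":-1,"travel":[0,0,-0.03],"turn":0}]'
python3 -c "
from h import *
i=snap('scene','s3.png')
g=i[:,:,:].max(2)
for r in range(206,240):
    c=np.where(g[r,372:412]<72)[0]+372
    if len(c):print(r,c.min(),c.max(),end=' | ')
t=np.linspace(0,2*np.pi,181)
for z in(.055,.058): 
    q=np.array([proj('scene',[.604+.0325*np.cos(a),-.0003+.0325*np.sin(a),z+h]) for a in t for h in(0,.014)]);print(np.round([*q.min(0),*q.max(0)],1))
"
```

```text
clock: 5.05
position: [0.6061, 0.0003, 0.0939]
ee_rot: [-0.0, 1.0, 0.017, -0.0]
contact_force: [-0.5, -1.4, -4.4]
width: 0.0308
gripper_force: 41.8
206 380 399 | 207 380 399 | 208 380 400 | 209 380 400 | 210 381 399 | 211 381 399 | 212 381 399 | 213 381 399 | 214 383 399 | 215 385 399 | 216 386 399 | 217 386 399 | 218 384 399 | 219 382 399 | 220 381 399 | 221 380 400 | 222 379 402 | 223 379 403 | 224 379 403 | 225 379 404 | 226 379 404 | 227 379 404 | 228 379 404 | 229 379 404 | 230 379 403 | 231 380 403 | 232 380 403 | 233 381 402 | 234 382 401 | 235 384 399 | 236 387 398 | [377.3 216.8 404.8 237.5]
[377.3 215.8 404.9 236.5]
```

```bash
python3 -m inch '[{"claw":-1,"travel":[0,0,-0.03],"turn":0},{"claw":-1,"travel":[0,0,-0.06],"turn":0},{"claw":-1,"travel":[0,0,-0.075],"turn":0},{"claw":-1,"travel":[0,0,-0.075],"turn":0}]'
python3 -m inch '[{"claw":-1,"travel":[0,0,-0.008],"turn":0},{"claw":-1,"travel":[0,0,-0.015],"turn":0},{"claw":-1,"travel":[0,0,-0.015],"turn":0}]'
```

```text
clock: 5.5
position: [0.6058, 0.0003, 0.0784]
ee_rot: [-0.0, 1.0, 0.017, -0.001]
contact_force: [-1.1, -1.3, -3.9]
width: 0.0305
gripper_force: 41.8
clock: 5.8
position: [0.6064, 0.0003, 0.0762]
ee_rot: [0.0, 1.0, 0.017, -0.0]
contact_force: [0.1, 0.2, -3.2]
width: 0.0309
gripper_force: 41.8
```

```bash
python3 -m inch '[{"claw":-1,"travel":[0,0,-0.005],"turn":0},{"claw":-1,"travel":[0,0,-0.01],"turn":0},{"claw":-1,"travel":[0,0,-0.01],"turn":0}]'
python3 -m inch '[{"claw":-1,"travel":[0,0,-0.005],"turn":0},{"claw":-1,"travel":[0,0,-0.005],"turn":0}]'
```

```text
clock: 6.1
position: [0.6065, 0.0003, 0.0743]
ee_rot: [0.0, 1.0, 0.017, 0.0]
contact_force: [0.1, 0.1, -3.9]
width: 0.0309
gripper_force: 41.8
clock: 6.3
position: [0.6065, 0.0003, 0.0742]
ee_rot: [0.0, 1.0, 0.017, 0.0]
contact_force: [-2.5, 1.1, 3.2]
width: 0.031
gripper_force: 42.4
```

Contact with the floor. Releasing and lifting.

```bash
python3 -m inch '[{"claw":0.6,"travel":[0,0,0],"turn":0},{"claw":0.6,"travel":[0,0,0],"turn":0},{"claw":0.6,"travel":[0,0,0],"turn":0},{"claw":0.6,"travel":[0,0,0],"turn":0}]'
python3 -m inch '[{"claw":0.6,"travel":[0,0,0.2],"turn":0},{"claw":0.6,"travel":[0,0,0.4],"turn":0},{"claw":0.6,"travel":[0,0,0.6],"turn":0},{"claw":0.6,"travel":[0,0,0.6],"turn":0}]'
python3 -m inch '[{"claw":0.3,"travel":[0.02,-0.25,0],"turn":0},{"claw":0.3,"travel":[0.02,-0.5,0],"turn":0},{"claw":0.3,"travel":[0.02,-0.75,0],"turn":0},{"claw":0.3,"travel":[0.02,-1,0],"turn":0},{"claw":0.3,"travel":[0.02,-1,0],"turn":0}]'
python3 -c "
from h import *
i=snap('scene','s4.png');cv2.imwrite('pics/c5.png',cv2.resize(i[160:300,280:440,::-1],None,fx=4,fy=4,interpolation=2))"
```

```text
clock: 6.7
position: [0.6066, 0.0002, 0.0733]
ee_rot: [0.0, 1.0, 0.017, 0.0]
contact_force: [-0.1, -0.2, -0.3]
width: 0.0681
gripper_force: 0.0
clock: 7.1
position: [0.6102, -0.0001, 0.1997]
ee_rot: [0.001, 1.0, 0.017, 0.006]
contact_force: [-0.7, -0.5, -0.4]
width: 0.0684
gripper_force: 0.0
clock: 7.6
position: [0.6101, -0.2065, 0.1921]
ee_rot: [0.002, 1.0, 0.014, -0.0]
contact_force: [-0.1, 1.0, 0.2]
width: 0.0561
gripper_force: 0.0
```

View pics/c5.png

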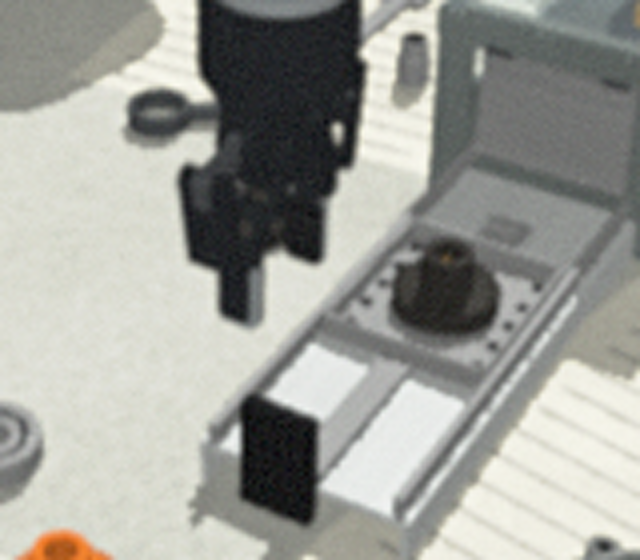

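The gear sits flat with the brass post visible in its bore at crop (447,255), and the grip is at (280,455). I'll push with shut fingers from behind the grip.

```bash
python3 -m inch '[{"claw":-1,"travel":[0.005,-0.15,0],"turn":0},{"claw":-1,"travel":[0.005,-0.28,0],"turn":0},{"claw":-1,"travel":[0.005,-0.28,0],"turn":0},{"claw":-1,"travel":[0.005,-0.28,0],"turn":0}]'
python3 -m inch '[{"claw":-1,"travel":[0,0,-0.2],"turn":0},{"claw":-1,"travel":[0,0,-0.4],"turn":0},{"claw":-1,"travel":[0,0,-0.63],"turn":0},{"claw":-1,"travel":[0,0,-0.63],"turn":0},{"claw":-1,"travel":[0,0,-0.63],"turn":0}]'
python3 -m inch '[{"claw":-1,"travel":[0,0.03,0],"turn":0},{"claw":-1,"travel":[0,0.06,0],"turn":0},{"claw":-1,"travel":[0,0.09,0],"turn":0},{"claw":-1,"travel":[0,0.12,0],"turn":0},{"claw":-1,"travel":[0,0.12,0],"turn":0}]'
```

```text
clock: 8.05
position: [0.6112, -0.2545, 0.1926]
ee_rot: [-0.001, 1.0, 0.017, -0.001]
contact_force: [0.5, -0.2, 0.1]
width: 0.0004
gripper_force: 0.0
clock: 8.55
position: [0.6114, -0.2541, 0.0673]
ee_rot: [-0.001, 1.0, 0.018, -0.001]
contact_force: [0.5, -0.6, 0.8]
width: -0.0002
gripper_force: 0.0
clock: 9.05
position: [0.6132, -0.2326, 0.0701]
ee_rot: [0.002, 1.0, 0.017, 0.003]
contact_force: [-0.4, -4.5, 5.2]
width: 0.0001
gripper_force: 0.0
```

```bash
for k in 1 2; do python3 -m inch '[{"claw":-1,"travel":[-0.002,0.06,0],"turn":0},{"claw":-1,"travel":[-0.004,0.12,0],"turn":0},{"claw":-1,"travel":[-0.006,0.18,0],"turn":0},{"claw":-1,"travel":[-0.008,0.24,0],"turn":0},{"claw":-1,"travel":[-0.010,0.3,0],"turn":0}]' | sed -n '1,2p;4p'; done
python3 -c "
from h import *
i=snap('scene','s5.png');cv2.imwrite('pics/c6.png',cv2.resize(i[100:300,280:520,::-1],None,fx=3,fy=3,interpolation=2))"
```

```text
clock: 9.55
position: [0.6116, -0.1744, 0.0701]
contact_force: [1.2, -8.3, 6.0]
clock: 10.05
position: [0.6096, -0.1142, 0.0701]
contact_force: [0.8, -9.1, 5.6]
```

View pics/c6.png

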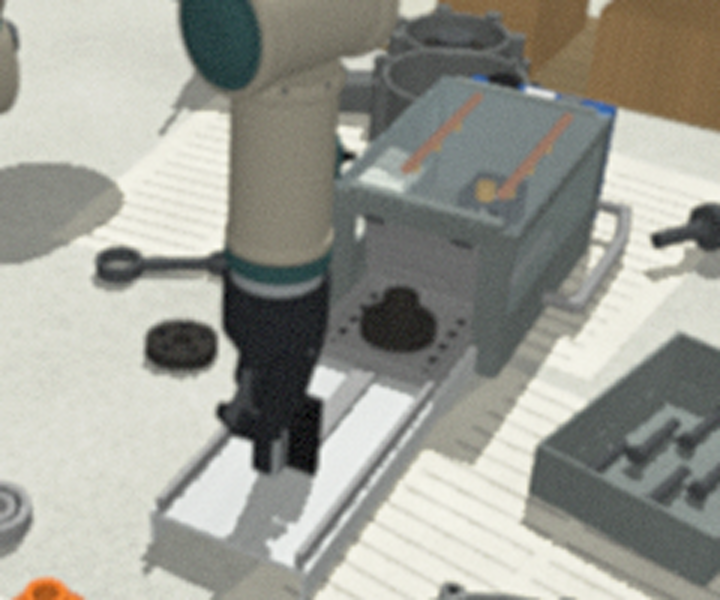

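The tray is under the flap with the gear upright in the doorway, and the shut fingers are behind the grip. Continuing.

```bash
python3 -m inch '[{"claw":-1,"travel":[-0.002,0.05,0.02],"turn":0},{"claw":-1,"travel":[-0.004,0.10,0.02],"turn":0},{"claw":-1,"travel":[-0.005,0.15,0.02],"turn":0},{"claw":-1,"travel":[-0.007,0.2,0.02],"turn":0},{"claw":-1,"travel":[-0.008,0.24,0.02],"turn":0}]' | sed -n '1,2p;4p'
python3 -m inch '[{"claw":-1,"travel":[-0.001,0.02,0],"turn":0},{"claw":-1,"travel":[-0.001,0.04,0],"turn":0},{"claw":-1,"travel":[-0.002,0.06,0],"turn":0}]' | sed -n '1,2p;4p'
```

```text
clock: 10.6
position: [0.6084, -0.0669, 0.0745]
contact_force: [0.7, -11.1, 9.9]
clock: 10.9
position: [0.608, -0.0552, 0.0745]
contact_force: [0.6, -12.2, 10.2]
```

```bash
python3 -m inch '[{"claw":-1,"travel":[0,-0.04,0],"turn":0},{"claw":-1,"travel":[0,-0.08,0],"turn":0},{"claw":-1,"travel":[0,-0.08,0],"turn":0},{"claw":-1,"travel":[0,-0.08,0],"turn":0}]' | sed -n '1,4p'
python3 -m inch '[{"claw":-1,"travel":[0,0.03,0],"turn":0},{"claw":-1,"travel":[0,0.05,0],"turn":0},{"claw":-1,"travel":[0,0.06,0],"turn":0},{"claw":-1,"travel":[0,0.065,0],"turn":0},{"claw":-1,"travel":[0,0.07,0],"turn":0}]' | sed -n '1,4p'
python3 -m inch '[{"claw":-1,"travel":[0,0.005,0],"turn":0},{"claw":-1,"travel":[0,0.01,0],"turn":0},{"claw":-1,"travel":[0,0.015,0],"turn":0}]' | sed -n '1,4p'
```

```text
clock: 11.3
position: [0.6047, -0.0674, 0.0709]
ee_rot: [-0.0, 1.0, 0.017, -0.001]
contact_force: [0.1, 0.0, 0.2]
clock: 11.8
position: [0.6062, -0.0552, 0.0718]
ee_rot: [0.002, 1.0, 0.018, 0.001]
contact_force: [0.3, -7.0, 1.3]
clock: 12.1
position: [0.6062, -0.0523, 0.0718]
ee_rot: [0.002, 1.0, 0.018, 0.001]
contact_force: [-0.0, -7.3, 2.0]
```

```bash
python3 -m inch '[{"claw":-1,"travel":[0,0.01,0],"turn":0},{"claw":-1,"travel":[0,0.02,0],"turn":0},{"claw":-1,"travel":[-0.001,0.03,0],"turn":0},{"claw":-1,"travel":[-0.001,0.04,0],"turn":0},{"claw":-1,"travel":[-0.002,0.05,0],"turn":0}]' | sed -n '1,2p;4p'
python3 -m inch '[{"claw":-1,"travel":[0,0.01,0],"turn":0},{"claw":-1,"travel":[0,0.02,0],"turn":0},{"claw":-1,"travel":[-0.001,0.03,0],"turn":0}]' | sed -n '1,2p;4p'
python3 -m inch '[{"claw":-1,"travel":[0,0.01,0],"turn":0},{"claw":-1,"travel":[0,0.02,0],"turn":0},{"claw":-1,"travel":[-0.001,0.03,0],"turn":0}]' | sed -n '1,2p;4p'
```

```text
clock: 12.6
position: [0.6059, -0.0425, 0.0719]
contact_force: [-0.2, -8.5, 1.9]
clock: 12.9
position: [0.6058, -0.0364, 0.072]
contact_force: [0.6, -6.9, 2.3]
clock: 13.2
position: [0.6055, -0.0303, 0.072]
contact_force: [-0.3, -7.1, 2.5]
```

```bash
for k in 1 2 3; do python3 -m inch '[{"claw":-1,"travel":[0,0.01,0],"turn":0},{"claw":-1,"travel":[-0.001,0.02,0],"turn":0}]' | sed -n '1,2p;4p'; done
```

```text
clock: 13.4
position: [0.6053, -0.0262, 0.072]
contact_force: [0.2, -7.4, 2.6]
clock: 13.6
position: [0.6051, -0.0222, 0.0719]
contact_force: [0.3, -6.2, 3.2]
clock: 13.8
position: [0.605, -0.0188, 0.072]
contact_force: [0.9, -11.3, 1.7]
```

Roller contact has begun. Smaller steps from here.

```bash
for k in 1 2 3 4; do python3 -m inch '[{"claw":-1,"travel":[0,0.005,0],"turn":0},{"claw":-1,"travel":[0,0.01,0],"turn":0},{"claw":-1,"travel":[-0.001,0.015,0],"turn":0}]' | sed -n '1,2p;4p'; done
```

```text
clock: 14.1
position: [0.6051, -0.0169, 0.0722]
contact_force: [0.5, -12.0, 3.6]
clock: 14.4
position: [0.6049, -0.0141, 0.0722]
contact_force: [-0.1, -11.7, 2.9]
clock: 14.7
position: [0.6047, -0.0112, 0.0722]
contact_force: [0.1, -13.7, 2.6]
clock: 15.0
position: [0.6049, -0.0091, 0.0726]
contact_force: [-0.2, -14.9, 4.6]
```

```bash
for k in 1 2 3; do python3 -m inch '[{"claw":-1,"travel":[0,0.005,0],"turn":0},{"claw":-1,"travel":[0,0.01,0],"turn":0}]' | sed -n '1,2p;4p'; done
```

```text
clock: 15.2
position: [0.6053, -0.0078, 0.0734]
contact_force: [-0.9, -17.1, 9.3]
clock: 15.4
position: [0.6052, -0.0056, 0.0736]
contact_force: [-0.6, -15.1, 9.1]
clock: 15.6
position: [0.6062, -0.0023, 0.0743]
contact_force: [-0.2, -13.0, 13.2]
```

```bash
for k in 1 2 3; do python3 -m inch '[{"claw":-1,"travel":[0,0.005,0],"turn":0},{"claw":-1,"travel":[0,0.01,0],"turn":0}]' | sed -n '1,2p;4p'; done
```

```text
clock: 15.8
position: [0.6064, -0.0016, 0.0746]
contact_force: [-0.8, -17.0, 12.9]
clock: 16.0
position: [0.6063, 0.0002, 0.0746]
contact_force: [-0.7, -16.7, 13.2]
clock: 16.2
position: [0.6062, 0.0025, 0.0746]
contact_force: [-0.8, -15.2, 13.1]
```

```bash
python3 -m inch '[{"claw":-1,"travel":[0,-0.04,0],"turn":0},{"claw":-1,"travel":[0,-0.08,0],"turn":0},{"claw":-1,"travel":[0,-0.08,0],"turn":0},{"claw":-1,"travel":[0,-0.08,0],"turn":0}]' | sed -n '1,2p;4p'
python3 -m inch '[{"claw":-1,"travel":[0,0.02,0],"turn":0},{"claw":-1,"travel":[0,0.04,0],"turn":0},{"claw":-1,"travel":[0,0.05,0],"turn":0},{"claw":-1,"travel":[0,0.055,0],"turn":0},{"claw":-1,"travel":[0,0.06,0],"turn":0}]' | sed -n '1,2p;4p'
python3 -m inch '[{"claw":-1,"travel":[0,0.005,0],"turn":0},{"claw":-1,"travel":[0,0.01,0],"turn":0}]' | sed -n '1,2p;4p'
```

```text
clock: 16.6
position: [0.6026, -0.0082, 0.0707]
contact_force: [0.2, 0.1, -0.0]
clock: 17.1
position: [0.6037, 0.0009, 0.0718]
contact_force: [-2.4, -8.8, 3.0]
clock: 17.3
position: [0.6036, 0.0035, 0.0718]
contact_force: [-0.4, -7.6, 3.8]
```

```bash
for k in 1 2 3; do python3 -m inch '[{"claw":-1,"travel":[0,0.005,0],"turn":0},{"claw":-1,"travel":[0,0.01,0],"turn":0}]' | sed -n '1,2p;4p'; done
```

```text
clock: 17.5
position: [0.6035, 0.0059, 0.0718]
contact_force: [-1.1, -7.2, 3.4]
clock: 17.7
position: [0.6035, 0.0071, 0.0719]
contact_force: [-1.8, -10.6, 4.2]
clock: 17.9
position: [0.6035, 0.0086, 0.0719]
contact_force: [-0.8, -11.6, 3.7]
```

```bash
for k in 1 2 3; do python3 -m inch '[{"claw":-1,"travel":[0,0.003,0],"turn":0},{"claw":-1,"travel":[0,0.005,0],"turn":0}]' | sed -n '1,2p;4p'; done
```

```text
clock: 18.1
position: [0.6035, 0.009, 0.0719]
contact_force: [-0.6, -12.9, 3.4]
clock: 18.3
position: [0.6035, 0.0095, 0.0719]
contact_force: [-1.6, -14.1, 4.6]
clock: 18.5
position: [0.6047, 0.0106, 0.0727]
contact_force: [0.2, -11.6, 8.1]
```

```bash
python3 -m inch '[{"claw":-1,"travel":[0,-0.04,0],"turn":0},{"claw":-1,"travel":[0,-0.08,0],"turn":0},{"claw":-1,"travel":[0,-0.08,0],"turn":0},{"claw":-1,"travel":[0,-0.08,0],"turn":0}]' | sed -n '1,2p;4p'
python3 -c "
from h import *
i=snap('scene','s6.png');cv2.imwrite('pics/c7.png',cv2.resize(i[100:300,280:520,::-1],None,fx=3,fy=3,interpolation=2))"
```

```text
clock: 18.9
position: [0.6028, -0.0014, 0.0708]
contact_force: [-0.9, 0.3, -0.4]
```

View pics/c7.png

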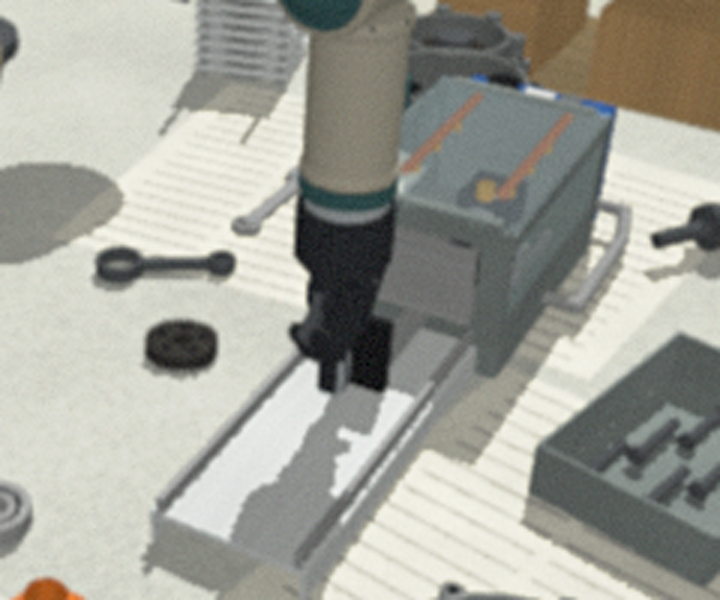

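The flap hangs shut (crop (430,270)) with the pan inside, and the fingers are just behind the grip at (370,355). I'll re-touch for a clean force reading.

```bash
python3 -m inch '[{"claw":-1,"travel":[0,0.02,0],"turn":0},{"claw":-1,"travel":[0,0.035,0],"turn":0},{"claw":-1,"travel":[0,0.045,0],"turn":0},{"claw":-1,"travel":[0,0.05,0],"turn":0},{"claw":-1,"travel":[0,0.05,0],"turn":0}]' | sed -n '1,2p;4p'
for k in 1 2 3; do python3 -m inch '[{"claw":-1,"travel":[0,0.003,0],"turn":0},{"claw":-1,"travel":[0,0.005,0],"turn":0}]' | sed -n '1,2p;4p'; done
```

```text
clock: 19.45
position: [0.6032, 0.0086, 0.0714]
contact_force: [0.6, 0.2, 0.6]
clock: 19.65
position: [0.6032, 0.009, 0.0714]
contact_force: [-0.6, -2.8, 0.1]
clock: 19.85
position: [0.6034, 0.0093, 0.0715]
contact_force: [0.1, -5.0, 1.3]
clock: 20.05
position: [0.6036, 0.0096, 0.0717]
contact_force: [0.5, -8.4, 1.5]
```

```bash
for k in 1 2 3; do python3 -m inch '[{"claw":-1,"travel":[0,0.003,0],"turn":0},{"claw":-1,"travel":[0,0.005,0],"turn":0}]' | sed -n '1,2p;4p'; done
```

```text
clock: 20.25
position: [0.6038, 0.0098, 0.0719]
contact_force: [-0.5, -9.6, 2.8]
clock: 20.45
position: [0.6039, 0.0099, 0.0721]
contact_force: [-0.5, -12.9, 3.5]
clock: 20.65
position: [0.6042, 0.0102, 0.0724]
contact_force: [-0.4, -13.8, 5.4]
```

```bash
for k in 1 2 3 4; do python3 -m inch '[{"claw":-1,"travel":[0,0.003,0],"turn":0},{"claw":-1,"travel":[0,0.005,0],"turn":0}]' | sed -n '1,2p;4p'; done
```

```text
clock: 20.85
position: [0.6044, 0.0106, 0.0725]
contact_force: [-0.2, -15.7, 4.8]
clock: 21.05
position: [0.6043, 0.011, 0.0725]
contact_force: [-1.1, -17.8, 5.9]
clock: 21.25
position: [0.6044, 0.0115, 0.0726]
contact_force: [-1.6, -17.1, 10.9]
clock: 21.45
position: [0.605, 0.0125, 0.0734]
contact_force: [-1.7, -18.2, 8.1]
```

```bash
for k in 1 2 3; do python3 -m inch '[{"claw":-1,"travel":[0,0.003,0],"turn":0},{"claw":-1,"travel":[0,0.003,0],"turn":0}]' | sed -n '1,2p;4p'; done
```

```text
clock: 21.65
position: [0.6054, 0.0142, 0.0737]
contact_force: [-1.1, -11.2, 11.2]
clock: 21.85
position: [0.6062, 0.016, 0.0744]
contact_force: [-0.5, -10.6, 12.1]
clock: 22.05
position: [0.6062, 0.0163, 0.0745]
contact_force: [0.3, -11.9, 11.7]
```

That drop and run-on look like the snap over the ridge. I'll re-touch cleanly, then look for the stop.

```bash
python3 -m inch '[{"claw":-1,"travel":[0,-0.04,0],"turn":0},{"claw":-1,"travel":[0,-0.06,0],"turn":0},{"claw":-1,"travel":[0,-0.06,0],"turn":0},{"claw":-1,"travel":[0,-0.06,0],"turn":0}]' | sed -n '1,2p;4p'
python3 -m inch '[{"claw":-1,"travel":[0,0.015,0],"turn":0},{"claw":-1,"travel":[0,0.03,0],"turn":0},{"claw":-1,"travel":[0,0.037,0],"turn":0},{"claw":-1,"travel":[0,0.042,0],"turn":0},{"claw":-1,"travel":[0,0.045,0],"turn":0}]' | sed -n '1,2p;4p'
for k in 1 2 3; do python3 -m inch '[{"claw":-1,"travel":[0,0.003,0],"turn":0},{"claw":-1,"travel":[0,0.005,0],"turn":0}]' | sed -n '1,2p;4p'; done
```

```text
clock: 22.45
position: [0.6026, 0.0085, 0.0708]
contact_force: [-0.2, 0.9, -0.5]
clock: 22.95
position: [0.6045, 0.0114, 0.0726]
contact_force: [-0.8, -19.1, 6.0]
clock: 23.15
position: [0.6045, 0.0118, 0.0725]
contact_force: [-0.6, -19.6, 6.1]
clock: 23.35
position: [0.6048, 0.0126, 0.0729]
contact_force: [-0.3, -19.5, 10.0]
clock: 23.55
position: [0.606, 0.0161, 0.074]
contact_force: [-0.3, -11.8, 14.4]
```

The upward force suggests the gripper's knuckles are riding on the plate's top edge. I'll back off, raise 18 mm, and push with the fingertips only.

```bash
python3 -m inch '[{"claw":-1,"travel":[0,-0.05,0],"turn":0},{"claw":-1,"travel":[0,-0.1,0],"turn":0},{"claw":-1,"travel":[0,-0.1,0.05],"turn":0},{"claw":-1,"travel":[0,-0.1,0.09],"turn":0},{"claw":-1,"travel":[0,-0.1,0.09],"turn":0}]' | sed -n '1,2p;4p'
python3 -m inch '[{"claw":-1,"travel":[0,0.02,0],"turn":0},{"claw":-1,"travel":[0,0.035,0],"turn":0},{"claw":-1,"travel":[0,0.045,0],"turn":0},{"claw":-1,"travel":[0,0.05,0],"turn":0},{"claw":-1,"travel":[0,0.05,0],"turn":0}]' | sed -n '1,2p;4p'
for k in 1 2 3; do python3 -m inch '[{"claw":-1,"travel":[0,0.005,0],"turn":0},{"claw":-1,"travel":[0,0.01,0],"turn":0}]' | sed -n '1,2p;4p'; done
```

```text
clock: 24.05
position: [0.6041, 0.0005, 0.0906]
contact_force: [1.0, -0.4, 0.2]
clock: 24.55
position: [0.6031, 0.0104, 0.0891]
contact_force: [0.5, -0.2, -0.3]
clock: 24.75
position: [0.6032, 0.0121, 0.0893]
contact_force: [-0.4, -0.2, -0.0]
clock: 24.95
position: [0.6032, 0.0141, 0.0894]
contact_force: [-1.5, -0.3, 0.1]
clock: 25.15
position: [0.6032, 0.0162, 0.0893]
contact_force: [-0.2, -0.4, 0.0]
```

```bash
for k in 1 2 3 4; do python3 -m inch '[{"claw":-1,"travel":[0,0.005,0],"turn":0},{"claw":-1,"travel":[0,0.01,0],"turn":0},{"claw":-1,"travel":[0,0.015,0],"turn":0}]' | sed -n '1,2p;4p'; done
```

```text
clock: 25.45
position: [0.6032, 0.0192, 0.0893]
contact_force: [0.4, -0.3, 0.1]
clock: 25.75
position: [0.6032, 0.0221, 0.0893]
contact_force: [-1.0, -0.2, 0.2]
clock: 26.05
position: [0.6032, 0.0251, 0.0893]
contact_force: [-0.4, -0.7, -0.8]
clock: 26.35
position: [0.6032, 0.0274, 0.0893]
contact_force: [-0.1, -4.1, -0.1]
```

```bash
for k in 1 2 3 4; do python3 -m inch '[{"claw":-1,"travel":[0,0.003,0],"turn":0},{"claw":-1,"travel":[0,0.005,0],"turn":0}]' | sed -n '1,2p;4p'; done
```

```text
clock: 26.55
position: [0.6032, 0.0274, 0.0894]
contact_force: [0.5, -6.8, 0.4]
clock: 26.75
position: [0.6032, 0.0275, 0.0894]
contact_force: [-0.2, -9.1, 0.2]
clock: 26.95
position: [0.6033, 0.0275, 0.0894]
contact_force: [-0.3, -12.0, -0.3]
clock: 27.15
position: [0.6033, 0.0276, 0.0895]
contact_force: [-1.2, -15.2, 1.1]
```

```bash
for k in 1 2 3; do python3 -m inch '[{"claw":-1,"travel":[0,0.002,0],"turn":0},{"claw":-1,"travel":[0,0.003,0],"turn":0}]' | sed -n '1,2p;4p'; done
```

```text
clock: 27.35
position: [0.6033, 0.0278, 0.0895]
contact_force: [-1.0, -13.9, 0.6]
clock: 27.55
position: [0.6033, 0.0281, 0.0895]
contact_force: [-2.2, -15.1, 0.5]
clock: 27.75
position: [0.6033, 0.0284, 0.0896]
contact_force: [-1.2, -16.5, -0.2]
```

```bash
for k in 1 2 3; do python3 -m inch '[{"claw":-1,"travel":[0,0.002,0],"turn":0},{"claw":-1,"travel":[0,0.003,0],"turn":0}]' | sed -n '1,2p;4p'; done
```

```text
clock: 27.95
position: [0.6033, 0.0287, 0.0896]
contact_force: [-0.5, -17.0, 1.0]
clock: 28.15
position: [0.6033, 0.0289, 0.0896]
contact_force: [-0.3, -18.9, 1.1]
clock: 28.35
position: [0.6033, 0.0292, 0.0896]
contact_force: [-1.1, -19.2, 1.6]
```

About 3.5 N/mm at 19 N means the rubber stop is firmly engaged. Backing off and clearing away.

```bash
python3 -m inch '[{"claw":-1,"travel":[0,-0.02,0],"turn":0},{"claw":-1,"travel":[0,-0.05,0],"turn":0},{"claw":-1,"travel":[0,-0.15,0],"turn":0},{"claw":-1,"travel":[0,-0.3,0],"turn":0},{"claw":-1,"travel":[0,-0.3,0],"turn":0}]' | sed -n '1,2p;4p'
python3 -m inch '[{"claw":-1,"travel":[-0.1,-0.2,0.2],"turn":0},{"claw":-1,"travel":[-0.3,-0.4,0.4],"turn":0},{"claw":-1,"travel":[-0.5,-0.6,0.6],"turn":0},{"claw":-1,"travel":[-0.7,-0.8,0.7],"turn":0},{"claw":-1,"travel":[-0.7,-0.8,0.7],"turn":0}]' | sed -n '1,2p;4p'
python3 -m inch '[{"claw":-1,"travel":[0,0,0],"turn":0},{"claw":-1,"travel":[0,0,0],"turn":0},{"claw":-1,"travel":[0,0,0],"turn":0}]' | sed -n '1,2p;4p'
python3 -c "
from h import *
i=snap('scene','s7.png');j=snap('top','t7.png');a=cv2.resize(i[100:280,340:500,::-1],(480,540),interpolation=2);b=cv2.resize(j[105:195,110:370,::-1],(800,277)) ;b=cv2.resize(j[100:280,110:216,::-1],(318,540),interpolation=2)
b=cv2.rotate(cv2.resize(j[115:195,125:305,::-1],(540,240),interpolation=2),0)
cv2.imwrite('pics/c8.png',np.hstack([a,b]))"
```

```text
clock: 28.85
position: [0.6037, -0.0266, 0.0894]
contact_force: [0.6, 1.3, -0.8]
clock: 29.35
position: [0.467, -0.1796, 0.2273]
contact_force: [0.6, -0.5, 0.3]
clock: 29.65
position: [0.4681, -0.1785, 0.2255]
contact_force: [1.6, -0.3, 0.3]
```

View pics/c8.png

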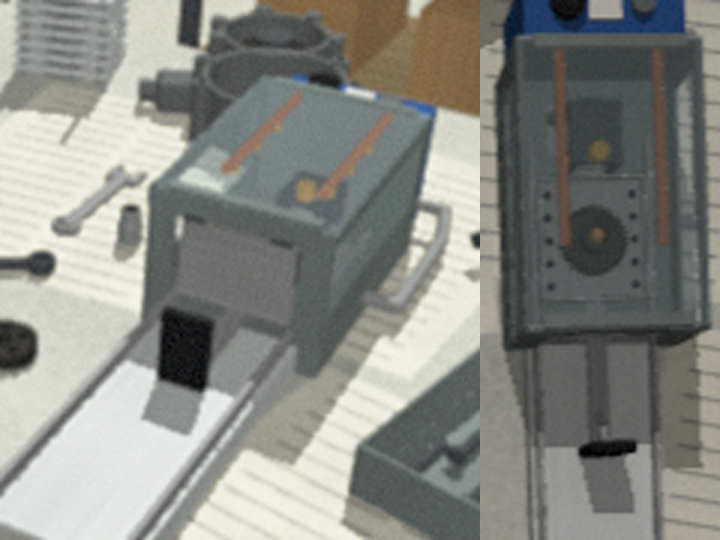

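The pan is in the chamber with the gear on its post (right half, (597,235)), the flap is shut, and the grip is outside. Handing in.

```bash
python3 -c "
from rig import ticket
print(ticket.sign_off())"
```

```text
the job is handed in; nothing more can be done
None
```

I handed the job in at about 30 s: the sleeved gear sits on the tray's post and the tray is past the catch, pressed firmly against its end stop (19 N at the wrist, friction included); the flap is shut and the arm is clear, but the sign-off gave no verdict.

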